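# Seat a porcelain filter funnel in a filtration port

### The arm

A 6-joint arm with a two-finger parallel gripper is mounted at the origin on the work surface. World frame = base frame: x ahead of the robot, y to its left, z up, the work surface at z = 0. Lengths are in m, angles in rad, forces in N, time in s.
With the tool pointing down it reaches from about 0.225 to 0.875 m from the base axis. Payload 3.4 kg.
Tool frame: the origin (TCP) lies at the very end of the fingers, on their centre line; the grasp point (between the pads) lies 19 mm behind it; z points along the fingers, y is the line along which they close (so a half turn about z gives the same grasp; the last joint's range is limited). The gripper opens to 85 mm and grips with 20 to 120 N. Pads are 22 mm wide; open, the fingers measure 114 mm over their backs; the gripper's body (76 mm by 85 mm) begins 54 mm behind the grasp point. The pads swing forward as they close: fully open they stand 13 mm farther back than shut.
Start: joints at [1.151, 0.276, 1.505, -0, 1.361, -0.121], TCP at [0.169, 0.55, 0.231] pointing down, gripper open.
Joint ranges: [-2.89, 2.89], [-0.75, 2.08], [0.22, 2.7], [-1.18, 4.32], [0.11, 2.71], [-2.7, 2.7]. Speed limits (rad/s): [2.57, 2.57, 3.14, 3.14, 3.14, 3.14].

### API

Orientations are given as a unit quaternion [x, y, z, w].
In Python, from plant import monitor, eyes, close_job gives the robot as it stands. The module is installed in compiled form; this text tells all that it offers.
- The arm moves only by the tool servo_tool, never from a script. Its argument "increments" is a list of rows, each a list of 3 entries, a list of its own where there are three numbers: the shift along the tool's x, y, z in units of 40 mm (1.0 is 40 mm), then the turn, a rotation vector about the tool's x, y, z in units of 6 degrees (1.0 is 6 degrees), then the gripper command: -1 is shut, 1 is fully open, values between are in proportion. A call has 1 to 5 rows; each row shifts and turns the commanded pose from where the row before left it, along the tool's axes as they then stand; what a row does not reach is not made up. A row lasts 1/12 s, in which the tool goes at most 41.7 mm and 7.16 degrees, less where a joint would pass 70% of its speed; a pose out of reach is approached as far as the arm can. A call is refused whole if a number of a shift passes 1 or a number of a turn 1, either way. A call with a gripper value outside its range is refused whole. The fingers move at their own pace and stop on an object; the grip force is fixed at half the most. Time passes only in rows, so rows that do not move let the fingers close. It gives the time, the measured TCP pose, the force, the opening and the grip force at its end, in the units of the state.
- monitor.get_state(): the state, without advancing time (a new reading comes with each control period).
- eyes.grab_frame(name): name is "scene" or "top" or "wrist"; returns a dict with "img" (480x640x3 uint8, blue, green, red), "fov_y" (degrees; the focal length in pixels is half the picture's height over the tangent of half this angle, whatever the lens; pixels are square), "cx", "cy" (the principal point, pixels), "dist" ([k1, k2, p1, p2, k3] as OpenCV has them; the pictures are not rectified), "pose" (4x4, takes a point from camera to world coordinates). Camera axes: x right, y up, looking along -z (the intrinsics and any distortion apply to the point x, -y, -z); pixel columns grow to the right and rows downward; lengths in m; the calibration is good to about 2 mm. A picture is of the moment at which its call begins. There is no depth.
- close_job(): hands the job in; it is judged then, once.
The state is a dict: "t": time; "qpos": joint angles; "qd": joint speeds; "joint_efforts": joint torques, N m; "tcp_pos": TCP position; "tool_rot": TCP orientation; "contact_force": force on the tool from outside, world axes, zero at the start; "wrist_torque": the same for the moment, N m; "grip_width": finger opening in m; "grasp_force": force on a finger pad.
Only numpy, scipy, OpenCV 4.12 (cv2) and the standard library are available. Lean on these libraries where they do the work, as an engineer would, in place of code of your own. Each camera call takes 0.05 s, during which the arm holds its last target. There are 200 camera calls.

### The job

Lift the white porcelain filter funnel out of its rack, set its cone into the open grey collar on top of the filtration station, and press it straight down, firmly but without jamming it, until the collar has slid all the way down and the funnel sits solidly home. Then let go and leave it upright in the port. Porcelain cracks: push with no more than about 20 N, and leave the other glassware where it stands.

Things in the scene. Friction and masses are not known exactly. Their poses are not given: they have to be found in the camera images.
- funnel_center (a point): White porcelain funnel, 0.11 to 0.22 kg: open cup 52 mm across (rim bead 53.6), 60 mm tall, 4 mm wall; below it a solid cone, 42 mm across at the cup's underside, 20 mm at its tip, 30 mm long. Point: on the axis half-way up the cup, 30 mm below the rim, 60 mm above the tip. z up. It hangs by the cup's underside in the rack; lift straight out, gripping across the cup from above.
- rack: White plastic rack, fixed, 110 x 120 mm, 50 mm tall, with a 47 mm hole in the middle of its top in which the funnel hangs. Origin: centre of its underside, on the bench. z up.
- station: Filtration station, fixed: steel box 140 x 170 x 50 mm, on it a steel port tube 72 mm across, 86 mm high. Origin: centre of underside, z up. In the port a 64 mm metal insert (rigid), in it a grey collar with a conical hole matching the cone: 37.6 mm at its top, 20 mm at its bottom, 24 mm deep. The collar starts 8 to 9 mm up, slides down against about 4 N friction to a hard stop, and stays there.
- port (a point): Point on the port's axis 100 mm above the bench: the nominal top of the insert, which is set up to 10 mm higher or lower each time, unseen in this reading. At its stop the collar's top is 2 mm above the insert. Funnel centre above this point: nominally 38 mm when home (28 to 48 in truth), 8 to 9 mm higher when the cone first nests. A steady 14 to 20 N push down shows it is home.
- media_bottle: Bystander: clear glass bottle with orange cap, 68 mm across, 125 mm tall. Origin at the centre of its underside.
- beaker: Bystander: glass beaker, 68 mm across, 85 mm tall. Origin at the centre of its underside.
- jar: Bystander: amber glass jar with white cap, 60 mm across, 70 mm tall. Origin at the centre of its underside.

How it is judged:
By the outcome, as a careful person would: the job done as asked, in the order asked, and still so for the second after the job is handed in, with the robot touching nothing.
It also fails if it takes over 51 s, if anything falls off the work surface, if the arm or the gripper's body presses on something with over 40 N, if the wrist force passes 120 N, or if a joint passes its speed limit or range.

## Working session

There is one attempt and no reset: what is moved stays moved. The work goes in short steps, Python scripts to look and compute and a tool call to move; the robot and the scene stay as the last step left them, time stands still between calls to the robot, and variables do not carry over. Pictures are saved under pics/ and viewed, at most 10 in all, crops included, and the job is handed in when it is done.

Besides the shell and the picture viewer there is one more tool, called as name(argument=value, ...), one argument or row to a line, values as JSON. servo_tool: Moves the arm, as the interface text tells. Its arguments: {"type":"object","properties":{"increments":{"type":"array","items":{"type":"array"}}},"required":["increments"]}

```bash
mkdir -p pics
cat > h.py <<'E'
import numpy as np,cv2,pickle
from plant import monitor,eyes
def grab(n,f):
    d=eyes.grab_frame(n); cv2.imwrite('pics/'+f+'.png',d['img']); pickle.dump(d,open('pics/'+f+'.pkl','wb')); return d
def ray(d,u,v):
    f=240/np.tan(np.radians(d['fov_y'])/2)
    K=np.array([[f,0,d['cx']],[0,f,d['cy']],[0,0,1.]])
    p=cv2.undistortPoints(np.array([[[u,v]]],float),K,np.array(d['dist'],float))[0,0]
    T=np.array(d['pose']); return T[:3,3],T[:3,:3]@np.array([p[0],-p[1],-1])
def atz(d,u,v,z):
    o,r=ray(d,u,v); return (o+r*(z-o[2])/r[2]).round(4)
def proj(d,P):
    f=240/np.tan(np.radians(d['fov_y'])/2)
    K=np.array([[f,0,d['cx']],[0,f,d['cy']],[0,0,1.]])
    T=np.array(d['pose']); q=T[:3,:3].T@(np.array(P)-T[:3,3]); q=np.array([q[0],-q[1],-q[2]])
    return cv2.projectPoints(q.reshape(1,1,3),np.zeros(3),np.zeros(3),K,np.array(d['dist'],float))[0].ravel().round(1)
def load(f): return pickle.load(open('pics/'+f+'.pkl','rb'))
E
python3 - <<'E'
from h import *
for n in('scene','top'):
    d=grab(n,n+'0'); print(n,d['fov_y'],d['cx'],d['cy'],d['dist'],np.array(d['pose']).round(3).tolist())
print(monitor.get_state())
E
```

```text
scene 44.024411208674785 323.96512930095696 225.4517132174966 [-0.08774416  0.          0.          0.          0.        ] [[0.647, -0.446, 0.619, 1.528], [0.762, 0.368, -0.532, -0.795], [0.009, 0.816, 0.578, 0.975], [0.0, 0.0, 0.0, 1.0]]
top 44.89223594737507 313.20504057366816 247.7392652152558 [-0.11976199  0.          0.          0.          0.        ] [[0.018, 0.993, -0.119, 0.412], [-1.0, 0.018, 0.001, 0.02], [0.003, 0.119, 0.993, 1.628], [0.0, 0.0, 0.0, 1.0]]
{'t': 0.1, 'qpos': array([ 1.15103161e+00,  2.76539699e-01,  1.50599245e+00, -2.98909299e-05,
        1.36069942e+00, -1.20999986e-01]), 'qd': array([ 0.000447  , -0.00109429, -0.00218397,  0.0006091 , -0.00124809,
        0.00031545]), 'joint_efforts': array([ 2.16517416e-03, -4.17698550e+01, -2.46404314e+01, -8.26130963e-05,
        5.73782439e-03,  1.24366416e-06]), 'tcp_pos': array([0.16907058, 0.54909692, 0.23052729]), 'tool_rot': array([ 1.48824258e-01,  9.88863321e-01, -7.93589911e-04, -2.04793933e-04]), 'contact_force': array([ 0.22481394, -0.0214516 , -0.32491176]), 'wrist_torque': array([0.00685032, 0.03617606, 0.0282729 ]), 'grasp_force': 0.0, 'grip_width': 0.08535427916032176}
```

View pics/top0.png

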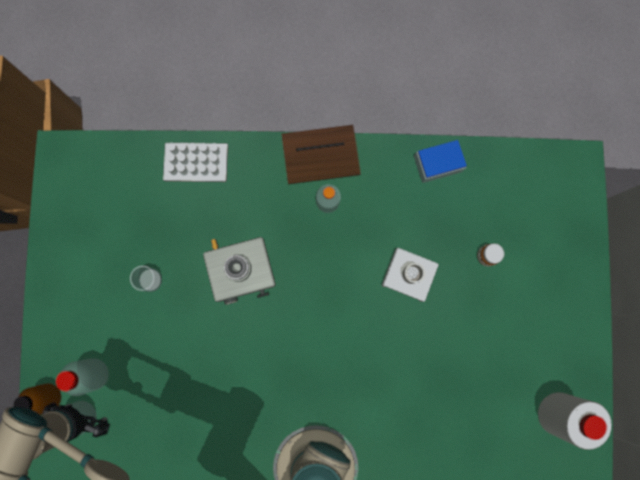

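View pics/scene0.png

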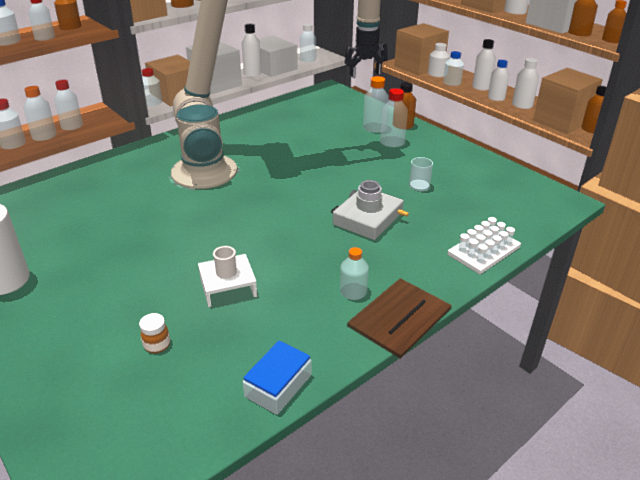

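The top view has the funnel rim near (413,272) and the port near (237,267). The scene view shows all the bystanders well clear. I'll enlarge both spots.

Run:
```python
from h import *
t=load('top0');s=load('scene0')
c=lambda im,x,y:cv2.resize(im[y:y+60,x:x+80],None,fx=5,fy=5,interpolation=cv2.INTER_CUBIC)
im=np.vstack([np.hstack([c(t['img'],373,242),c(t['img'],197,237)]),np.hstack([c(s['img'],187,236),c(s['img'],330,170)])])
cv2.imwrite('pics/crop0.png',im)
print('funnel',atz(t,413,271,.11),'port',atz(t,237,266.5,.13), 'jar',atz(t,491,254,.07),'bottle',atz(t,329,194,.12),'beaker',atz(t,145,278,.05))
for n,(z) in {'rackcorners':.05}.items():
  print([atz(t,u,v,z)[:2].tolist() for u,v in((398,249),(438,262),(427,301),(384,283))])
```

```text
funnel [ 0.5375 -0.2439  0.11  ] port [0.5392 0.2163 0.13  ] jar [ 0.5908 -0.4662  0.07  ] bottle [ 0.737  -0.0195  0.12  ] beaker [0.5092 0.4798 0.05  ]
[[0.6022, -0.213], [0.5683, -0.3236], [0.4611, -0.2928], [0.5083, -0.1749]]
```

View pics/crop0.png

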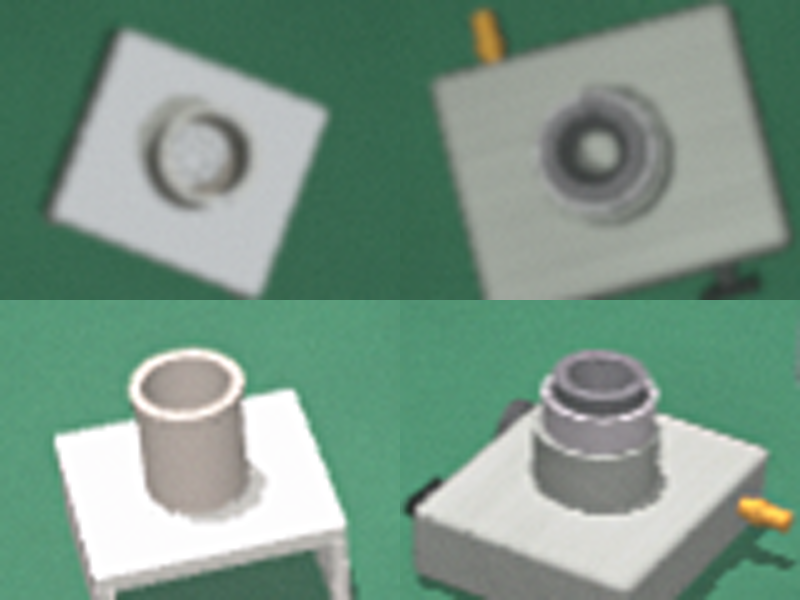

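The crop puts the funnel rim centre at about (413,273) in top and (224.6,253) in scene. The collar top is at about (236,267) in top and (370.4,185.4) in scene. I'll triangulate both.

```bash
cat >> h.py <<'E'
def tri(*obs):
    A=np.zeros((3,3));b=np.zeros(3)
    for d,u,v in obs:
        o,r=ray(d,u,v);r=r/np.linalg.norm(r);M=np.eye(3)-np.outer(r,r);A+=M;b+=M@o
    return np.linalg.solve(A,b).round(4)
from scipy.spatial.transform import Rotation as Ro
def move(P):
    s=monitor.get_state();R=Ro.from_quat(s['tool_rot']).as_matrix()
    print('tcp',s['tcp_pos'].round(4),'tool shift units',(R.T@(np.array(P)-s['tcp_pos'])/.04).round(3),'axis z',R[:,2].round(4),'x',R[:,0].round(3))
E
python3 - <<'E'
from h import *
t=load('top0');s=load('scene0')
print('rim',tri((t,413,273),(s,224.6,253)))
print('collar',tri((t,236,267),(s,370.4,185.4)))
move([.53,-.245,.231])
E
```

```text
rim [ 0.5317 -0.2468  0.1028]
collar [0.5401 0.2221 0.1128]
tcp [0.1691 0.5491 0.2305] tool shift units [-1.4467e+01 -1.6317e+01  1.2000e-02] axis z [-6.0e-04 -1.5e-03 -1.0e+00] x [-0.956  0.294  0.   ]
```

servo_tool(
  increments=[
    [[-0.3,-0.35,0],[0,0,0],1],
    [[-0.65,-0.74,0],[0,0,0],1],
    [[-0.65,-0.74,0],[0,0,0],1],
    [[-0.65,-0.74,0],[0,0,0],1],
    [[-0.65,-0.74,0],[0,0,0],1],
  ],
)

```text
t: 0.52
tcp_pos: [0.2412, 0.3871, 0.2308]
tool_rot: [0.148, 0.989, -0.0, -0.0]
contact_force: [0.8, -0.2, 0.6]
grip_width: 0.0856
grasp_force: 0.0
```

servo_tool(
  increments=[
    [[-0.65,-0.74,0],[0,0,0],1],
    [[-0.65,-0.74,0],[0,0,0],1],
    [[-0.65,-0.74,0],[0,0,0],1],
    [[-0.65,-0.74,0],[0,0,0],1],
    [[-0.65,-0.74,0],[0,0,0],1],
  ],
)

```text
t: 0.93
tcp_pos: [0.3218, 0.2073, 0.2312]
tool_rot: [0.149, 0.989, 0.0, 0.0]
contact_force: [1.8, 0.9, -0.2]
grip_width: 0.0855
grasp_force: 0.0
```

servo_tool(
  increments=[
    [[-0.65,-0.74,0],[0,0,0],1],
    [[-0.65,-0.74,0],[0,0,0],1],
    [[-0.65,-0.74,0],[0,0,0],1],
    [[-0.65,-0.74,0],[0,0,0],1],
    [[-0.65,-0.74,0],[0,0,0],1],
  ],
)

```text
t: 1.35
tcp_pos: [0.4026, 0.0275, 0.2312]
tool_rot: [0.149, 0.989, 0.0, 0.0]
contact_force: [1.0, 0.5, 0.9]
grip_width: 0.0855
grasp_force: 0.0
```

servo_tool(
  increments=[
    [[-0.65,-0.74,0],[0,0,0],1],
    [[-0.65,-0.74,0],[0,0,0],1],
    [[-0.65,-0.74,0],[0,0,0],1],
    [[-0.65,-0.74,0],[0,0,0],1],
    [[-0.3,-0.3,0],[0,0,0],1],
  ],
)

```text
t: 1.77
tcp_pos: [0.4767, -0.134, 0.2308]
tool_rot: [0.15, 0.989, -0.001, 0.001]
contact_force: [0.3, 0.3, 0.5]
grip_width: 0.0855
grasp_force: 0.0
```

Run:
```python
from h import *
d=grab('wrist','w1'); print(d['fov_y'],np.array(d['pose']).round(3).tolist()); print(proj(d,[.532,-.247,.11]))
move([.532,-.247,.231]); print(monitor.get_state()['t'])
```

```text
61.86333415965551 [[0.298, -0.917, -0.265, 0.409], [0.955, 0.285, 0.085, -0.112], [-0.002, -0.278, 0.961, 0.373], [0.0, 0.0, 0.0, 1.0]]
[196.1 344.7]
tcp [ 0.4778 -0.135   0.2306] tool shift units [-2.129e+00 -2.269e+00  2.000e-03] axis z [ 0.0015 -0.0033 -1.    ] x [-0.955  0.298 -0.002]
1.8167
```

View pics/w1.png

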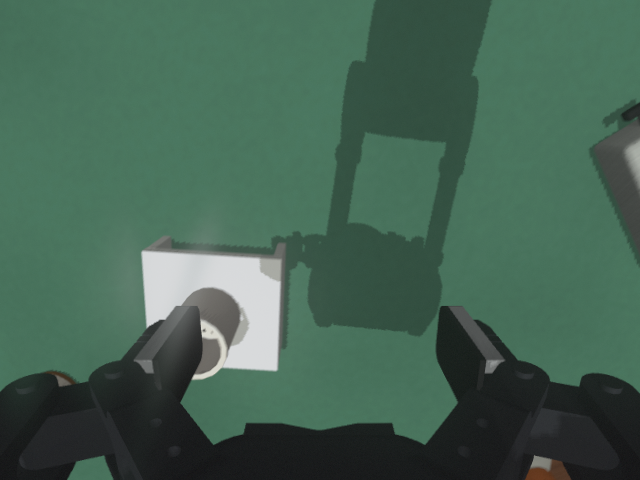

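The wrist view shows the rack centred near (213,310) with the funnel rim near (205,350), partly hidden by a finger. That agrees with the triangulation, so I'll move above it.

servo_tool(
  increments=[
    [[-0.6,-0.65,0],[0,0,0],1],
    [[-0.6,-0.65,0],[0,0,0],1],
    [[-0.6,-0.65,0],[0,0,0],1],
    [[-0.33,-0.32,0],[0,0,0],1],
    [[0,0,0],[0,0,0],1],
  ],
)

```text
t: 2.23
tcp_pos: [0.5312, -0.2441, 0.2303]
tool_rot: [0.15, 0.989, -0.0, 0.0]
contact_force: [0.9, -0.6, -0.2]
grip_width: 0.0857
grasp_force: 0.0
```

Run:
```python
from h import *
d=grab('wrist','w2'); print(proj(d,[.532,-.247,.11]),monitor.get_state()['tcp_pos'])
```

```text
[314.5 235.5] [ 0.52986805 -0.24163885  0.2302584 ]
```

View pics/w2.png

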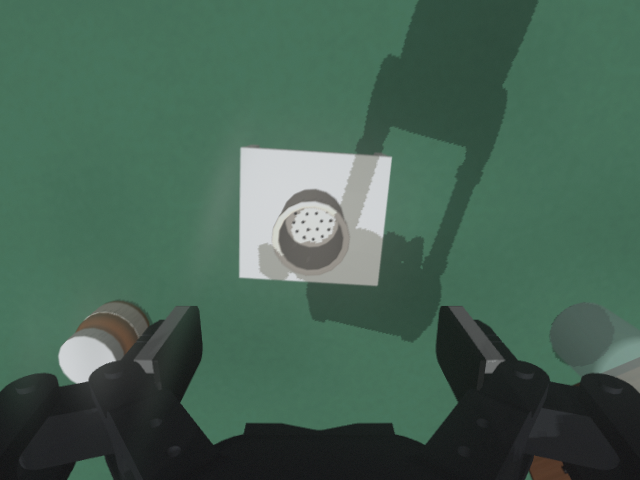

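The rim ellipse spans about 272–350 by 201–277, so its centre is near (311,239), close to the predicted (314.5,235.5).

Run:
```python
from h import *
d=load('w2'); print(atz(d,311,239,.11), tri((load('top0'),413,273),(load('scene0'),224.6,253),(d,311,239)))
p=atz(d,311,239,.11)
print('size',atz(d,272,239,.11)-atz(d,350,239,.11))
move([p[0],p[1],.066])
```

```text
[ 0.5336 -0.25    0.11  ] [ 0.5334 -0.2483  0.1048]
size [-0.0157 -0.0509  0.    ]
tcp [ 0.5299 -0.2416  0.2303] tool shift units [-0.158 -0.176  4.106] axis z [-0.0014  0.0015 -1.    ] x [-0.955  0.296  0.002]
```

servo_tool(
  increments=[
    [[-0.155,-0.17,0.4],[0,0,0],1],
    [[0,0,0.9],[0,0,0],1],
    [[0,0,0.9],[0,0,0],1],
    [[0,0,0.9],[0,0,0],1],
    [[0,0,0],[0,0,0],1],
  ],
)

```text
t: 2.7
tcp_pos: [0.5279, -0.2443, 0.1008]
tool_rot: [0.148, 0.989, 0.004, -0.007]
contact_force: [-1.1, 0.1, -0.6]
grip_width: 0.0856
grasp_force: 0.0
```

Run:
```python
from h import *
move([.5336,-.2495,.066])
```

```text
tcp [ 0.5279 -0.2443  0.1008] tool shift units [-0.189 -0.087  0.866] axis z [-0.0134  0.0092 -0.9999] x [-0.956  0.293  0.015]
```

servo_tool(
  increments=[
    [[0,0,0],[0,0,0],1],
    [[0,0,0],[0,0,0],1],
  ],
)

```text
t: 2.87
tcp_pos: [0.5345, -0.249, 0.1092]
tool_rot: [0.148, 0.989, -0.0, 0.001]
contact_force: [0.2, -0.0, 1.0]
grip_width: 0.0851
grasp_force: 0.0
```

Run:
```python
from h import *
move([.5336,-.2495,.066])
```

```text
tcp [ 0.5345 -0.249   0.1092] tool shift units [ 0.019 -0.018  1.079] axis z [ 2.e-03 -8.e-04 -1.e+00] x [-0.956  0.293 -0.002]
```

servo_tool(
  increments=[
    [[0,0,0.4],[0,0,0],1],
    [[0,0,0.4],[0,0,0],1],
    [[0,0,0.28],[0,0,0],1],
    [[0,0,0],[0,0,0],1],
    [[0,0,0],[0,0,0],0.3],
  ],
)

```text
t: 3.28
tcp_pos: [0.5342, -0.2497, 0.0653]
tool_rot: [0.149, 0.989, -0.0, 0.001]
contact_force: [0.1, 0.3, 0.1]
grip_width: 0.0755
grasp_force: 0.0
```

servo_tool(
  increments=[
    [[0,0,0],[0,0,0],-0.2],
    [[0,0,0],[0,0,0],-0.5],
    [[0,0,0],[0,0,0],-1],
    [[0,0,0],[0,0,0],-1],
    [[0,0,0],[0,0,0],-1],
  ],
)

```text
t: 3.7
tcp_pos: [0.5347, -0.2503, 0.0659]
tool_rot: [0.149, 0.989, -0.001, 0.002]
contact_force: [-0.9, -0.2, 6.3]
grip_width: 0.0504
grasp_force: 62.7
```

servo_tool(
  increments=[
    [[0,0,0],[0,0,0],-1],
    [[0,0,0],[0,0,0],-1],
    [[0,0,0],[0,0,0],-1],
    [[0,0,0],[0,0,0],-1],
    [[0,0,0],[0,0,0],-1],
  ],
)

```text
t: 4.12
tcp_pos: [0.5347, -0.2503, 0.0659]
tool_rot: [0.149, 0.989, -0.001, 0.002]
contact_force: [-0.4, -0.5, 6.1]
grip_width: 0.0499
grasp_force: 62.7
```

servo_tool(
  increments=[
    [[0,0,-0.3],[0,0,0],-1],
    [[0,0,-0.6],[0,0,0],-1],
    [[0,0,-0.6],[0,0,0],-1],
    [[0,0,-0.6],[0,0,0],-1],
    [[0,0,-0.6],[0,0,0],-1],
  ],
)

```text
t: 4.53
tcp_pos: [0.5333, -0.2492, 0.1731]
tool_rot: [0.149, 0.989, 0.0, -0.0]
contact_force: [0.9, 0.6, -1.2]
grip_width: 0.0502
grasp_force: 62.6
```

servo_tool(
  increments=[
    [[0,0,-0.6],[0,0,0],-1],
    [[0,0,-0.5],[0,0,0],-1],
    [[0,0,-0.2],[0,0,0],-1],
    [[0,0,0],[0,0,0],-1],
    [[0,0,0],[0,0,0],-1],
  ],
)

```text
t: 4.95
tcp_pos: [0.5333, -0.2493, 0.2235]
tool_rot: [0.149, 0.989, 0.0, -0.0]
contact_force: [-1.6, 0.6, -0.8]
grip_width: 0.0501
grasp_force: 62.6
```

Run:
```python
from h import *
t=load('top0');s=load('scene0')
p=tri((t,236,267),(s,370.4,185.4))
move([p[0],p[1]-.03,.225]); print(monitor.get_state()['contact_force'],monitor.get_state()['wrist_torque'])
d=grab('scene','s2')
x0,y0=proj(d,[.53,-.25,.2]).astype(int)
cv2.imwrite('pics/s2c.png',cv2.resize(d['img'][y0-75:y0+75,x0-100:x0+100],None,fx=4,fy=4,interpolation=cv2.INTER_CUBIC)); print(x0,y0)
```

```text
tcp [ 0.5333 -0.2493  0.2235] tool shift units [ 3.085 10.595 -0.032] axis z [-5.e-04  5.e-04 -1.e+00] x [-0.956  0.294  0.001]
[-1.58933075  0.57483271 -0.76110367] [ 0.01594789  0.02877791 -0.04356768]
220 219
```

View pics/s2c.png

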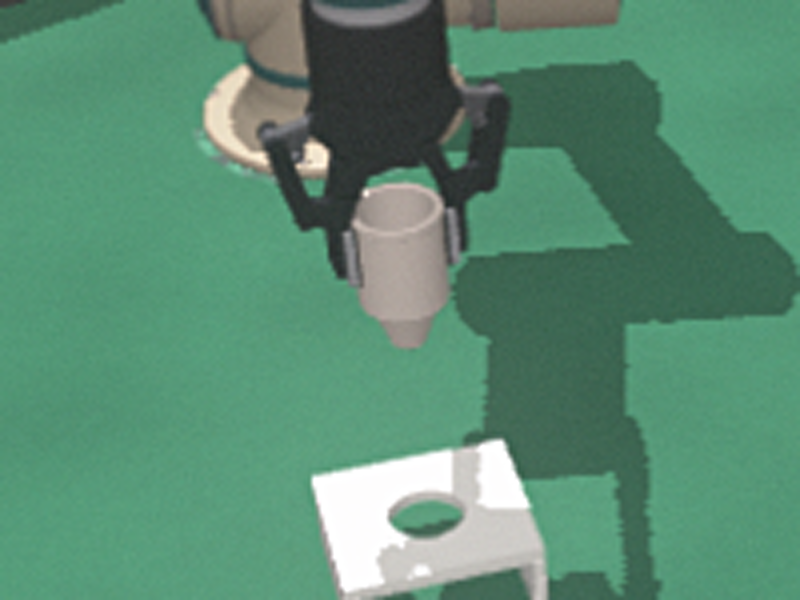

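The crop shows the funnel held upright, with the rim centre near (399,210) and the tip near (407,343). The rack hole below it is empty. I'll carry it to the near side of the station and look down at the port.

servo_tool(
  increments=[
    [[0.09,0.3,0],[0,0,0],-1],
    [[0.17,0.6,0],[0,0,0],-1],
    [[0.25,0.87,0],[0,0,0],-1],
    [[0.25,0.87,0],[0,0,0],-1],
    [[0.25,0.87,0],[0,0,0],-1],
  ],
)

```text
t: 5.42
tcp_pos: [0.5351, -0.101, 0.2224]
tool_rot: [0.149, 0.989, 0.001, -0.002]
contact_force: [-0.1, 0.3, -2.6]
grip_width: 0.05
grasp_force: 62.7
```

servo_tool(
  increments=[
    [[0.25,0.87,0],[0,0,0],-1],
    [[0.25,0.87,0],[0,0,0],-1],
    [[0.25,0.87,0],[0,0,0],-1],
    [[0.25,0.87,0],[0,0,0],-1],
    [[0.25,0.87,0],[0,0,0],-1],
  ],
)

```text
t: 5.83
tcp_pos: [0.5381, 0.0802, 0.2226]
tool_rot: [0.149, 0.989, 0.0, -0.002]
contact_force: [0.6, 0.4, -1.9]
grip_width: 0.0501
grasp_force: 62.7
```

servo_tool(
  increments=[
    [[0.2,0.7,0],[0,0,0],-1],
    [[0.1,0.36,0],[0,0,0],-1],
    [[0,0,0],[0,0,0],-1],
    [[0,0,0],[0,0,0],-1],
  ],
)

```text
t: 6.17
tcp_pos: [0.5395, 0.1228, 0.2227]
tool_rot: [0.148, 0.989, -0.0, -0.001]
contact_force: [0.7, -0.3, -1.8]
grip_width: 0.0501
grasp_force: 62.8
```

Run:
```python
from h import *
d=grab('wrist','w3'); print(proj(d,[.54,.222,.118]),monitor.get_state()['tcp_pos'],monitor.get_state()['t'])
```

```text
[470.  196.3] [0.53972685 0.12183331 0.22295691] 6.2167
```

View pics/w3.png

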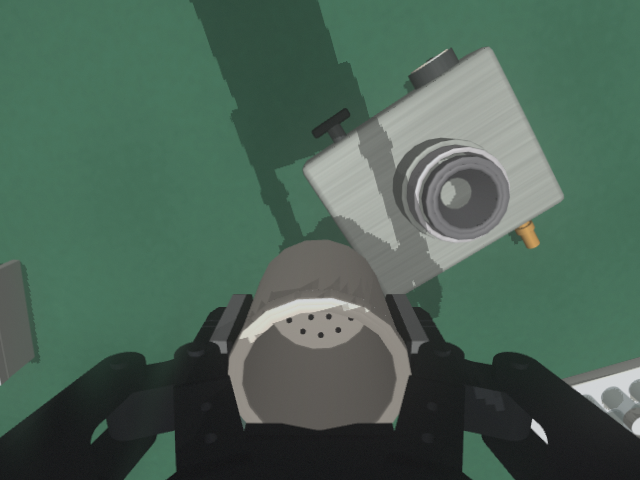

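The collar's top ring is centred near (467,195), against (470,196) predicted. I'll enlarge it, with the funnel rim beside it.

Run:
```python
from h import *
d=load('w3'); im=d['img']
a=cv2.resize(im[130:250,390:530],None,fx=5,fy=5,interpolation=cv2.INTER_CUBIC)
cv2.imwrite('pics/w3c.png',a)
```

```text
(no output)
```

View pics/w3c.png

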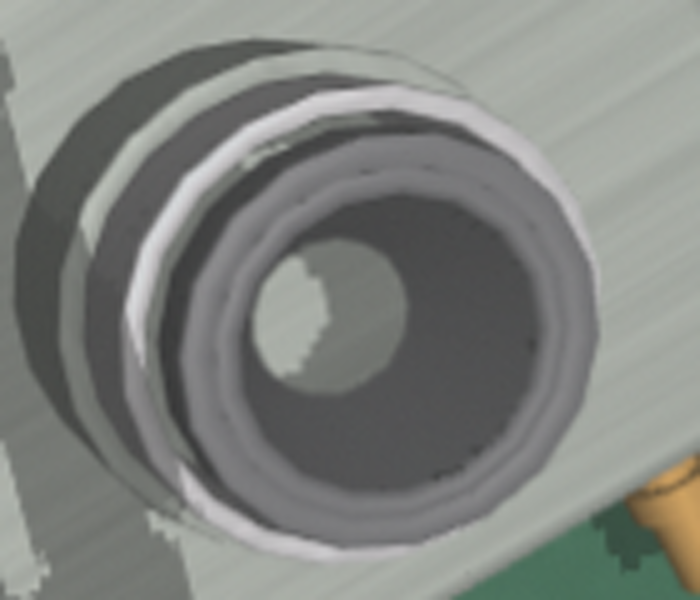

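Enlarged, the collar hole spans 240–542 by 193–493 in the crop, so its centre is at about (468,198.4) in the full picture. The outer ring gives the same centre.

Run:
```python
from h import *
t=load('top0');s=load('scene0');s2=load('s2');d=load('w3')
for z in(.105,.112,.119,.126):
    print(z,atz(d,468.1,198.4,z)[:2],atz(s,370.4,185.4,z)[:2],atz(t,236,267,z)[:2],'ring',np.linalg.norm(atz(d,438,198.4,z)-atz(d,498.4,198.4,z)).round(4))
print(tri((t,236,267),(s,370.4,185.4),(d,468.1,198.4)),tri((s,370.4,185.4),(d,468.1,198.4)))
print('rim scene',atz(s2,219.75,196.5,.2675),'wrist',[atz(d,319,v,.267) for v in(374,378,382)], 'rimw',atz(d,228,372,.267)-atz(d,410,372,.267))
```

```text
0.105 [0.5445 0.2246] [0.5319 0.2325] [0.5399 0.2221] ring 0.0404
0.112 [0.5426 0.2225] [0.5399 0.2242] [0.5394 0.2212] ring 0.0393
0.119 [0.5407 0.2203] [0.5479 0.216 ] [0.5388 0.2203] ring 0.0382
0.126 [0.5387 0.2181] [0.5559 0.2077] [0.5382 0.2194] ring 0.0371
[0.541  0.2217 0.1137] [0.5421 0.2219 0.1139]
rim scene [ 0.5394 -0.2497  0.2675] wrist [array([0.5371, 0.124 , 0.267 ]), array([0.5384, 0.1237, 0.267 ]), array([0.5396, 0.1233, 0.267 ])] rimw [-0.0151 -0.0494  0.    ]
```

Run:
```python
from h import *
move([.542,.2212,.2229])
```

```text
tcp [0.5397 0.1218 0.223 ] tool shift units [ 6.740e-01  2.392e+00 -1.000e-03] axis z [-2.5e-03 -8.0e-04 -1.0e+00] x [-0.956  0.293  0.002]
```

servo_tool(
  increments=[
    [[0.1,0.4,0],[0,0,0],-1],
    [[0.2,0.7,0],[0,0,0],-1],
    [[0.2,0.7,0],[0,0,0],-1],
    [[0.13,0.45,0],[0,0,0],-1],
    [[0.04,0.14,0],[0,0,0],-1],
  ],
)

```text
t: 6.63
tcp_pos: [0.5432, 0.2223, 0.2235]
tool_rot: [0.149, 0.989, 0.0, -0.001]
contact_force: [-0.3, -0.1, -2.0]
grip_width: 0.0502
grasp_force: 63.0
```

servo_tool(
  increments=[
    [[0,0,0],[0,0,0],-1],
    [[0,0,0],[0,0,0],-1],
    [[0,0,0],[0,0,0],-1],
  ],
)

```text
t: 6.88
tcp_pos: [0.5433, 0.2192, 0.2239]
tool_rot: [0.15, 0.989, -0.001, -0.0]
contact_force: [0.3, -0.3, -2.0]
grip_width: 0.0504
grasp_force: 63.0
```

Run:
```python
from h import *
move([.542,.2212,.155]);print(monitor.get_state()['contact_force'])
```

```text
tcp [0.5433 0.2192 0.2239] tool shift units [0.045 0.041 1.722] axis z [-6.0e-04 -1.2e-03 -1.0e+00] x [-0.955  0.296  0.   ]
[ 0.30045912 -0.33506245 -2.01921627]
```

servo_tool(
  increments=[
    [[0.03,0.03,0.3],[0,0,0],-1],
    [[0,0,0.5],[0,0,0],-1],
    [[0,0,0.5],[0,0,0],-1],
    [[0,0,0.3],[0,0,0],-1],
    [[0,0,0.1],[0,0,0],-1],
  ],
)

```text
t: 7.3
tcp_pos: [0.5411, 0.2204, 0.1539]
tool_rot: [0.15, 0.989, -0.001, -0.002]
contact_force: [0.2, 0.9, -2.4]
grip_width: 0.0501
grasp_force: 62.9
```

servo_tool(
  increments=[
    [[0,0,0],[0,0,0],-1],
    [[0,0,0],[0,0,0],-1],
    [[0,0,0],[0,0,0],-1],
  ],
)

```text
t: 7.55
tcp_pos: [0.5435, 0.2221, 0.1573]
tool_rot: [0.149, 0.989, 0.0, 0.001]
contact_force: [-0.0, -0.9, -1.6]
grip_width: 0.0502
grasp_force: 62.9
```

Run:
```python
from h import *
move([.542,.2212,.145]);s=monitor.get_state();print(s['contact_force'],s['wrist_torque'])
d=grab('scene','s3')
x0,y0=proj(d,[.542,.221,.14]).astype(int)
cv2.imwrite('pics/s3c.png',cv2.resize(d['img'][y0-60:y0+60,x0-80:x0+80],None,fx=5,fy=5,interpolation=cv2.INTER_CUBIC)); print(x0,y0)
```

```text
tcp [0.5435 0.2221 0.1573] tool shift units [ 0.028 -0.034  0.308] axis z [ 2.3e-03  6.0e-04 -1.0e+00] x [-0.956  0.295 -0.002]
[-5.16851329e-04 -9.09894672e-01 -1.60479548e+00] [ 0.04764279 -0.02520563 -0.06321451]
370 177
```

View pics/s3c.png

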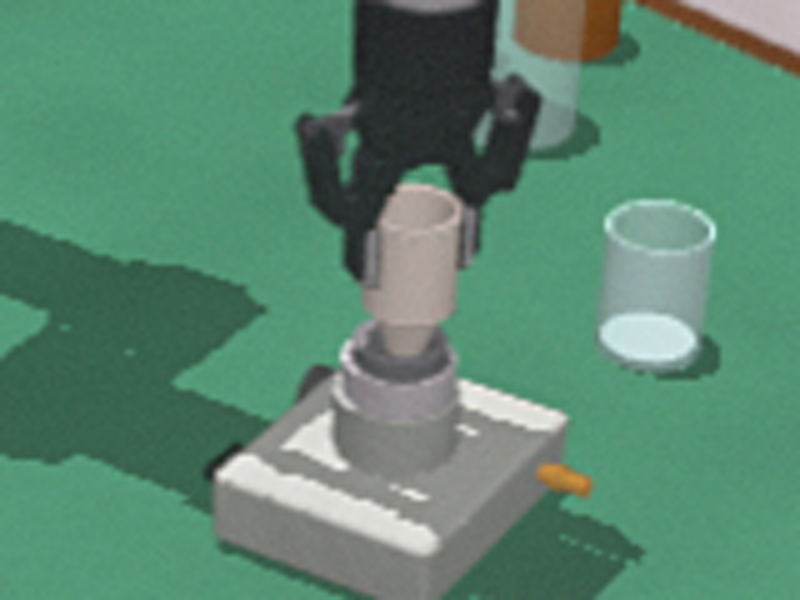

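The cone tip is entering the collar. In the crop the funnel axis is at about x=407 and the collar centre at about 401, so the funnel is roughly 2 mm too far right. I'll correct that and go down in small steps.

servo_tool(
  increments=[
    [[0.03,-0.04,0.1],[0,0,0],-1],
    [[0,0,0.1],[0,0,0],-1],
    [[0,0,0.1],[0,0,0],-1],
    [[0,0,0],[0,0,0],-1],
    [[0,0,0],[0,0,0],-1],
  ],
)

```text
t: 8.02
tcp_pos: [0.5406, 0.2212, 0.1436]
tool_rot: [0.149, 0.989, -0.0, -0.0]
contact_force: [0.3, -0.8, -2.2]
grip_width: 0.0504
grasp_force: 62.9
```

```bash
cat > st.py <<'E'
from h import *
move([.542,.2210,.138]);s=monitor.get_state();print('F',s['contact_force'].round(2),'M',s['wrist_torque'].round(3),s['t'])
E
python3 st.py
```

```text
tcp [0.5406 0.2212 0.1436] tool shift units [-0.036  0.007  0.141] axis z [-9.e-04 -2.e-04 -1.e+00] x [-0.956  0.294  0.001]
F [ 0.27 -0.85 -2.23] M [-0.006  0.026 -0.004] 8.0167
```

Still no contact. I'll step down 1 mm per row.

servo_tool(
  increments=[
    [[0,0,0.03],[0,0,0],-1],
    [[0,0,0.03],[0,0,0],-1],
    [[0,0,0],[0,0,0],-1],
  ],
)

```text
t: 8.27
tcp_pos: [0.5409, 0.2212, 0.1416]
tool_rot: [0.149, 0.989, -0.0, -0.0]
contact_force: [-0.9, -0.2, -2.3]
grip_width: 0.0503
grasp_force: 62.9
```

servo_tool(
  increments=[
    [[0,0,0.03],[0,0,0],-1],
    [[0,0,0.03],[0,0,0],-1],
    [[0,0,0],[0,0,0],-1],
  ],
)

```text
t: 8.52
tcp_pos: [0.5411, 0.2207, 0.1395]
tool_rot: [0.149, 0.989, -0.0, 0.0]
contact_force: [0.4, -2.3, -0.1]
grip_width: 0.0498
grasp_force: 63.1
```

servo_tool(
  increments=[
    [[0,0,0.03],[0,0,0],-1],
    [[0,0,0.03],[0,0,0],-1],
    [[0,0,0],[0,0,0],-1],
  ],
)

```text
t: 8.77
tcp_pos: [0.5411, 0.2207, 0.137]
tool_rot: [0.149, 0.989, -0.0, 0.0]
contact_force: [0.4, -3.4, 3.0]
grip_width: 0.0501
grasp_force: 63.2
```

The contact pushes the tool toward −y, so I'll give way by about 0.8 mm.

servo_tool(
  increments=[
    [[-0.005,-0.02,0],[0,0,0],-1],
    [[0,0,0],[0,0,0],-1],
    [[0,0,0],[0,0,0],-1],
  ],
)

```text
t: 9.02
tcp_pos: [0.541, 0.2205, 0.1369]
tool_rot: [0.149, 0.989, 0.0, 0.0]
contact_force: [0.8, -1.6, -0.6]
grip_width: 0.0503
grasp_force: 63.1
```

servo_tool(
  increments=[
    [[0,0,0.03],[0,0,0],-1],
    [[0,0,0],[0,0,0],-1],
  ],
)

```text
t: 9.18
tcp_pos: [0.5411, 0.2204, 0.1357]
tool_rot: [0.149, 0.989, 0.0, 0.0]
contact_force: [0.0, -3.4, 0.2]
grip_width: 0.0499
grasp_force: 63.1
```

```bash
python3 st.py
```

```text
tcp [0.5411 0.2204 0.1357] tool shift units [-0.018  0.022 -0.057] axis z [ 5.e-04  1.e-04 -1.e+00] x [-0.956  0.294 -0.   ]
F [ 0.04 -3.38  0.19] M [-0.448 -0.074 -0.001] 9.1833
```

servo_tool(
  increments=[
    [[-0.01,-0.035,0],[0,0,0],-1],
    [[0,0,0],[0,0,0],-1],
    [[0,0,0],[0,0,0],-1],
  ],
)

```text
t: 9.43
tcp_pos: [0.541, 0.2199, 0.1356]
tool_rot: [0.149, 0.989, 0.001, 0.0]
contact_force: [0.2, 2.4, -0.7]
grip_width: 0.0504
grasp_force: 63.0
```

servo_tool(
  increments=[
    [[0,0,0.03],[0,0,0],-1],
    [[0,0,0],[0,0,0],-1],
  ],
)

```text
t: 9.6
tcp_pos: [0.5411, 0.2198, 0.1347]
tool_rot: [0.149, 0.989, 0.001, 0.0]
contact_force: [-0.0, 2.5, 0.4]
grip_width: 0.0507
grasp_force: 63.1
```

servo_tool(
  increments=[
    [[0,0,0.03],[0,0,0],-1],
    [[0,0,0],[0,0,0],-1],
  ],
)

```text
t: 9.77
tcp_pos: [0.5411, 0.2198, 0.1335]
tool_rot: [0.149, 0.989, 0.001, 0.0]
contact_force: [1.3, 3.7, 1.9]
grip_width: 0.0501
grasp_force: 63.1
```

```bash
python3 st.py
```

```text
tcp [0.5411 0.2198 0.1335] tool shift units [-0.013  0.036 -0.113] axis z [ 9.0e-04  1.7e-03 -1.0e+00] x [-0.956  0.295 -0.   ]
F [1.35 3.75 1.87] M [ 0.785 -0.104 -0.029] 9.7667
```

servo_tool(
  increments=[
    [[0,0.02,0],[0,0,0],-1],
    [[0,0,0.02],[0,0,0],-1],
    [[0,0,0],[0,0,0],-1],
  ],
)

```text
t: 10.02
tcp_pos: [0.5411, 0.2199, 0.1325]
tool_rot: [0.149, 0.989, 0.0, 0.0]
contact_force: [-0.0, 3.2, 1.8]
grip_width: 0.0503
grasp_force: 63.2
```

servo_tool(
  increments=[
    [[0,0,0.03],[0,0,0],-1],
    [[0,0,0],[0,0,0],-1],
  ],
)

```text
t: 10.18
tcp_pos: [0.5411, 0.2199, 0.1312]
tool_rot: [0.149, 0.989, 0.0, 0.0]
contact_force: [1.0, 4.5, 1.7]
grip_width: 0.0504
grasp_force: 63.2
```

servo_tool(
  increments=[
    [[0,0,0.03],[0,0,0],-1],
    [[0,0,0],[0,0,0],-1],
  ],
)

```text
t: 10.35
tcp_pos: [0.5412, 0.2199, 0.13]
tool_rot: [0.149, 0.989, 0.0, 0.0]
contact_force: [0.9, 3.5, 1.5]
grip_width: 0.0502
grasp_force: 63.2
```

```bash
python3 st.py
```

```text
tcp [0.5412 0.2199 0.13  ] tool shift units [-0.012  0.034 -0.201] axis z [ 2.e-04  4.e-04 -1.e+00] x [-0.956  0.294 -0.   ]
F [0.91 3.54 1.54] M [ 0.696 -0.149 -0.017] 10.35
```

The net push is about 3.5 N, so the collar is sliding. I'll continue with a small shift back in +y.

servo_tool(
  increments=[
    [[0,0.012,0.02],[0,0,0],-1],
    [[0,0,0],[0,0,0],-1],
  ],
)

```text
t: 10.52
tcp_pos: [0.5412, 0.22, 0.1295]
tool_rot: [0.149, 0.989, -0.0, 0.0]
contact_force: [-0.1, 2.4, 3.4]
grip_width: 0.0502
grasp_force: 63.4
```

servo_tool(
  increments=[
    [[0,0,0.02],[0,0,0],-1],
    [[0,0,0],[0,0,0],-1],
  ],
)

```text
t: 10.68
tcp_pos: [0.5412, 0.22, 0.1294]
tool_rot: [0.149, 0.989, -0.0, 0.0]
contact_force: [-1.1, 1.2, 7.3]
grip_width: 0.0502
grasp_force: 63.8
```

servo_tool(
  increments=[
    [[0,0,0.02],[0,0,0],-1],
    [[0,0,0],[0,0,0],-1],
  ],
)

```text
t: 10.85
tcp_pos: [0.5413, 0.22, 0.1293]
tool_rot: [0.149, 0.989, -0.0, 0.0]
contact_force: [-2.0, 2.2, 11.4]
grip_width: 0.0498
grasp_force: 64.2
```

It has gone stiff after about 9 mm of travel. I'll push to about 16 N and hold.

servo_tool(
  increments=[
    [[0,0,0.015],[0,0,0],-1],
    [[0,0,0],[0,0,0],-1],
    [[0,0,0],[0,0,0],-1],
  ],
)

```text
t: 11.1
tcp_pos: [0.5413, 0.22, 0.1292]
tool_rot: [0.149, 0.989, 0.0, 0.001]
contact_force: [-2.3, 1.5, 13.7]
grip_width: 0.05
grasp_force: 64.4
```

```bash
python3 st.py
```

```text
tcp [0.5413 0.22   0.1292] tool shift units [-0.01   0.03  -0.219] axis z [ 1.3e-03 -1.0e-04 -1.0e+00] x [-0.956  0.294 -0.001]
F [-2.26  1.45 13.73] M [0.3   0.511 0.003] 11.1
```

servo_tool(
  increments=[
    [[0.012,0,0.007],[0,0,0],-1],
    [[0,0,0],[0,0,0],-1],
    [[0,0,0],[0,0,0],-1],
    [[0,0,0],[0,0,0],-1],
    [[0,0,0],[0,0,0],-1],
  ],
)

```text
t: 11.52
tcp_pos: [0.5412, 0.22, 0.1292]
tool_rot: [0.149, 0.989, 0.0, 0.001]
contact_force: [-2.5, 1.6, 13.8]
grip_width: 0.0498
grasp_force: 64.4
```

servo_tool(
  increments=[
    [[0,0,0],[0,0,0],-1],
    [[0,0,0],[0,0,0],-1],
    [[0,0,0],[0,0,0],-1],
    [[0,0,0],[0,0,0],-1],
    [[0,0,0],[0,0,0],-1],
  ],
)

```text
t: 11.93
tcp_pos: [0.5412, 0.22, 0.1292]
tool_rot: [0.149, 0.989, 0.0, 0.001]
contact_force: [-1.8, 0.9, 14.8]
grip_width: 0.0501
grasp_force: 64.4
```

It holds steady at about 16 N net. The implied collar-top heights, 0.107 now and about 0.116 at first, match the picture. I'll ease off the push and open.

servo_tool(
  increments=[
    [[0,0,-0.03],[0,0,0],-1],
    [[0,0,-0.02],[0,0,0],-1],
    [[0,0,0],[0,0,0],-1],
  ],
)

```text
t: 12.18
tcp_pos: [0.5411, 0.22, 0.1293]
tool_rot: [0.149, 0.989, -0.0, 0.001]
contact_force: [-0.3, 1.1, 6.0]
grip_width: 0.0503
grasp_force: 63.4
```

servo_tool(
  increments=[
    [[0,0,0],[0,0,0],0.2],
    [[0,0,0],[0,0,0],0.4],
    [[0,0,0],[0,0,0],0.7],
    [[0,0,0],[0,0,0],1],
    [[0,0,0],[0,0,0],1],
  ],
)

```text
t: 12.6
tcp_pos: [0.5401, 0.2198, 0.128]
tool_rot: [0.149, 0.989, -0.001, -0.001]
contact_force: [0.1, -0.1, -0.4]
grip_width: 0.0853
grasp_force: 0.0
```

servo_tool(
  increments=[
    [[0,0,0],[0,0,0],1],
    [[0,0,0],[0,0,0],1],
    [[0,0,0],[0,0,0],1],
  ],
)

```text
t: 12.85
tcp_pos: [0.5406, 0.2202, 0.1287]
tool_rot: [0.149, 0.989, -0.0, -0.0]
contact_force: [0.4, -0.2, 0.7]
grip_width: 0.0851
grasp_force: 0.0
```

Released cleanly. I'll withdraw straight up, then back off and check.

servo_tool(
  increments=[
    [[0,0,-0.2],[0,0,0],1],
    [[0,0,-0.4],[0,0,0],1],
    [[0,0,-0.6],[0,0,0],1],
    [[0,0,-0.6],[0,0,0],1],
    [[0,0,-0.6],[0,0,0],1],
  ],
)

```text
t: 13.27
tcp_pos: [0.5406, 0.2202, 0.2264]
tool_rot: [0.149, 0.989, 0.0, 0.0]
contact_force: [1.0, -0.3, -0.1]
grip_width: 0.0855
grasp_force: 0.0
```

servo_tool(
  increments=[
    [[0,0,-0.5],[0,0,0],1],
    [[0,0,-0.2],[0,0,0],1],
    [[0,0,0],[0,0,0],1],
    [[0,0,0],[0,0,0],1],
  ],
)

```text
t: 13.6
tcp_pos: [0.5405, 0.2202, 0.2527]
tool_rot: [0.149, 0.989, 0.0, 0.0]
contact_force: [0.4, 0.2, -0.8]
grip_width: 0.0856
grasp_force: 0.0
```

Run:
```python
from h import *
d=grab('scene','s4'); x0,y0=370,177
cv2.imwrite('pics/s4c.png',cv2.resize(d['img'][y0-60:y0+60,x0-80:x0+80],None,fx=5,fy=5,interpolation=cv2.INTER_CUBIC))
for z in(.107,.113,.173): print(z,(proj(d,[.541,.2205,z])-[290,117])*5)
```

```text
0.107 [398.  352.5]
0.113 [398.5 343.5]
0.173 [404.5 249.5]
```

View pics/s4c.png

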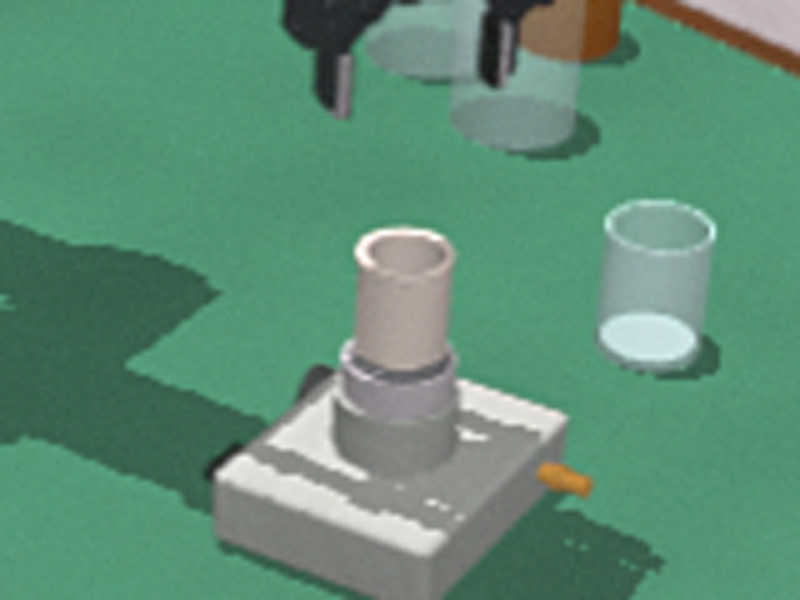

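The funnel stands upright in the port. Its rim centre is at (405,253) in the crop, where the seated height predicts (404.5,249.5), and the gripper is well clear.

```bash
python3 -c "
from plant import close_job
print(close_job())"
```

```text
the job is handed in; nothing more can be done
None
```

The funnel sits home and upright in the port after a steady push of about 16 N and about 9 mm of collar travel; the gripper is open and clear, the other glassware was left alone, and the job was handed in at about 14 s.

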